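# Nest the clay pots and hold the pinwheel upright in them for potting

### The arm

A 6-joint arm with a two-finger parallel gripper is mounted at the origin on the work surface. World frame = base frame: x ahead of the robot, y to its left, z up, the work surface at z = 0. Lengths are in mm, angles in rad, forces in N, time in s.
With the tool pointing down it reaches from about 425 to 1125 mm from the base axis. Payload 14.9 kg.
Tool frame: the origin (TCP) lies on the centre line of the jaws, within the pads' length; the fingertips stand 25 mm ahead of it and the grasp point (between the pads) lies 6 mm ahead of it; z points along the fingers, y is the direction in which the jaws open and shut (so a half turn about z gives the same grasp; the last joint's range is limited). The gripper opens to 91 mm and grips with 3 to 60 N. Pads are 32 mm wide; open, the fingers measure 118 mm over their backs; the gripper's body (76 mm by 178 mm) begins 60 mm behind the grasp point.
Start: joints at [-1.38, 0.379, 1.734, -0, 1.028, -0.033], TCP at [155.35, -682.557, 238.932] pointing down, gripper open.
Joint ranges: [-2.77, 2.77], [-0.74, 2.19], [0, 2.66], [-1.06, 4.2], [0.31, 2.87], [-3.08, 3.08]. Speed limits (rad/s): [1.89, 1.89, 2.39, 3.14, 3.14, 3.14].

### API

Orientations are given as a rotation vector (axis times angle).
In Python, from bench import r gives the robot as it stands.
- The arm moves only by the tool send_rows, never from a script. Its argument "commands" is a list of rows, each a list of 5 numbers: the shift along the tool's x, y, z in m, then the turn about the tool's z in degrees, then the opening, from 0 (shut) to 1 (fully open). A call has exactly 10 rows; each row is the pose to reach, as a shift and turn from the pose commanded when the call began, along the tool's axes at that moment; what a row does not reach only later rows make up. A row lasts 1/12 s, in which the tool goes at most 41.7 mm and 7.16 degrees, less where a joint would pass 70% of its speed; a pose out of reach is approached as far as the arm can. A call with a gripper value outside its range is refused whole. The fingers move at their own pace and stop on an object; "grip_force" is the grip in N (left out, the last holds). Time passes only in rows, so rows that repeat a pose let the fingers close, or fill a call up. It gives the time, the measured TCP pose, the force and the opening at its end, in the units of the state.
- r.read_state(): the state, without advancing time (a new reading comes with each control period).
- r.camera(name): name is "scene" or "top"; returns a dict with "img" (480x640x3 uint8, red, green, blue), "z_map" (480x640 float32, mm along the optical axis (not along the pixel's ray), 0 where there is no reading), "fx", "fy", "cx", "cy" (pixels), "dist_coeffs" ([k1, k2, p1, p2, k3] as OpenCV has them; the pictures are not rectified), "extrinsics" (4x4, takes a point from world to camera coordinates). Camera axes: x right, y down, z forward; pixel columns grow to the right and rows downward; lengths in mm; the calibration is good to about 2 mm. A picture is of the moment at which its call begins.
- r.job_done(): hands the job in, once; it reports no verdict.
Trained networks look in a picture, given as the dict that the camera call returned (one of the last four; its "shot" number tells which), for a name from the list of things; names that differ only in an ending like _2 or _b are one class to them, and where a whole thing is asked for, a point or a joint stands for the part that bears it (a point fixed in the world has none). Each returns a list of dicts, best first, with "conf" (0 to 1); they miss things now and then, are a little off and sometimes report something else, mostly with a low value. They report only what shows in the picture. A call takes as long as a camera call. They do not tell look-alikes from the thing itself.
- r.find_in(picture, target): "centre" ([x, y, z] in mm, in the coordinates of the camera as it stood for that picture, good to about 4 mm: the middle of the surface that is visible of it).
- r.pinpoint(picture, target): "centre" ([x, y, z] in mm, in the coordinates of the camera as it stood for that picture, good to about 4 mm: a listed point, or the origin of a listed thing).
The state is a dict: "t": time; "joints": joint angles; "joint_velocities": joint speeds; "effort": joint torques, N m; "eef_pos": TCP position; "orientation": TCP orientation; "force": force on the tool from outside, world axes, zero at the start; "ft_torque": the same for the moment, N m; "opening": opening from 0.0 (shut) to 1.0 (fully open).
Only numpy, scipy, OpenCV 4.12 (cv2) and the standard library are available. Lean on these libraries where they do the work, as an engineer would, in place of code of your own. Each camera call takes 0.05 s, during which the arm holds its last target.

### The job

I want to pot up the pinwheel: set the middle-sized clay pot gently down inside the largest, then the smallest gently down inside the middle one, each fully down and let go. Then draw the pinwheel out of its slanted holder, turn it upright with the head up, and finish while still holding it still with its foot about halfway down inside the smallest pot, clear of the pot's floor and sides, so that I can pack pebbles round it. Leave the tackle box, the marble jar and the bracelet mold alone, and keep the largest pot standing on the table.

Things in the scene. Friction and masses are not known exactly. Their poses are not given: they have to be found in the camera images.
- pot_large: Largest of three plain terracotta-coloured round pots, open at the top; 96 mm across the rim (outside), 84 mm across the base, 60 mm high, wall 4 mm, floor 8 mm thick; about 0.45 kg, loose. Origin: centre of the underside, z up along its axis.
- pot_medium: Middle pot, same look: 68 mm across the rim (top 22 mm straight, then tapering), 60 mm across the base, 72 mm high, wall 4 mm, floor 8 mm thick; 0.22 kg, loose. Seated in the largest, its base is 8 mm above that pot's underside, its rim 20 mm above that pot's rim. Origin: centre of the underside, z up its axis.
- pot_small: Smallest and tallest pot, same look: 52 mm across the rim (top 22 mm straight, then tapering), 42 mm across the base, 84 mm high, wall 4 mm (44 mm inside at the rim, 34 at the floor), floor 8 mm thick; 0.14 kg, loose. Seated, its rim is 20 mm above the middle pot's. Origin: centre of the underside, z up its axis. The pots share three spots in any order.
- pinwheel: Chrome pinwheel, 90 g, loose: square stick 10 x 10 x 255 mm, rigid six-vane head 85 mm across centred on its upper end (it does not spin), wooden grip sleeve 16 x 16 mm from 85 to 135 mm above the foot, near the centre of mass. Origin: foot end; z along the stick to the head, x normal to the head, y level at first. Starts in the holder, leaning 45 to 50 degrees, head away from the robot.
- pinwheel_grip (a point): Centre of the pinwheel's wooden grip sleeve, 110 mm from the foot along the stick; same axes as the pinwheel.
- holder: Fixed wooden holder: foot plate 150 x 90 x 14 mm with a square tube slanted 45 degrees, rising towards the holder's +x; 13 mm wide inside, 21 outside, 55 deep, closed below; the pinwheel's foot stands in it with 1.5 mm play each side. Origin: on the table; the plate reaches 45 mm behind (-x) and 105 mm ahead (+x) of it; z up.
- holder_socket (a point): Centre of the holder tube's inner floor, 32 mm above the table, straight above the holder's origin.
- holder_mouth (a point): Centre of the tube's open mouth, 39 mm ahead of (+x) and 71 mm above the holder's origin; draw the pinwheel out along the line from socket to mouth.
- tackle_box: Bystander: gray plastic tackle box 136 x 246 x 127 mm high with carry handle, at the far side of the table. Origin: centre of the underside.
- marble_jar: Bystander: lidded jar, 72 mm across, 93 mm high, two marbles inside. Origin: centre of the underside.
- bracelet_mold: Bystander: flat coral bracelet mold 85 x 85 x 13 mm, near the robot. Origin: centre of the underside.
There are look-alikes about, which are no part of the job. Leave any blue or turquoise look-alike of the pot_small alone.

How it is judged (in metres and radians):
On the way, in this order (a step that is already met when the one before it is completed fails the run):
1. the middle pot is fully down inside the largest pot and let go (horizontal distance between pot_medium and pot_large below 0.016 m and z of pot_medium in the frame of pot_large below 0.014 m and angle between pot_medium's own z axis and vertical below 0.1 rad and contact force between pot_medium and the fingers below 0.1 N), for 0.2 s.
2. the smallest pot is fully down inside the middle pot and let go (all of step 1 and horizontal distance between pot_small and pot_medium below 0.014 m and z of pot_small in the frame of pot_medium below 0.014 m and angle between pot_small's own z axis and vertical below 0.1 rad and contact force between pot_small and the fingers below 0.1 N), for 0.2 s.
3. the pinwheel is drawn out of its holder by the gripper (distance between pinwheel and holder_socket above 0.075 m and contact force between pinwheel and holder below 0.05 N and contact force between pinwheel and the fingers above 0.5 N and height (world z) of pinwheel above 0.06 m), for 0.2 s.
At the end, for the whole second after the job is handed in: Pots nested upright on the table, fully down (bases within 14 mm, axes within 16 and 14 mm), untouched by fingers; pinwheel gripped, still, head up within 0.2 rad of vertical, foot within 16 mm of the smallest pot's axis, 10 mm or more above its floor, 8 mm or more below its rim, touching no pot (all of step 2 and height (world z) of pot_large below 0.006 m and angle between pot_large's own z axis and vertical below 0.1 rad and angle between pinwheel's own z axis and vertical below 0.2 rad and z of pinwheel in the frame of pot_small between 0.018 and 0.076 m and horizontal distance between pinwheel and pot_small below 0.016 m and contact force between pinwheel and the fingers above 0.5 N and contact force between pinwheel and pot_small below 0.1 N and contact force between pinwheel and pot_medium below 0.1 N and contact force between pinwheel and pot_large below 0.1 N and linear speed of pinwheel below 0.03 m/s); the arm keeps its last pose, push and grip.
It fails at once if the tackle box, jar or mold is pushed more than 30 mm (distance of any of tackle_box, marble_jar, bracelet_mold from where it was at the start of the episode above 0.03 m).
It fails at once if the middle pot is dropped into the largest (falls faster than 0.8 m/s) (horizontal distance between pot_medium and pot_large below 0.03 m and z of pot_medium in the frame of pot_large below 0.06 m and linear speed of pot_medium above 0.8 m/s).
It fails at once if the smallest pot is dropped into the middle one (falls faster than 0.8 m/s) (horizontal distance between pot_small and pot_medium below 0.03 m and z of pot_small in the frame of pot_medium below 0.06 m and linear speed of pot_small above 0.8 m/s).
It fails at once if the largest pot is tipped over (angle between pot_large's own z axis and vertical above 0.5 rad).
It also fails if it takes over 72 s, if anything falls off the work surface, if the arm or the gripper's body presses on something with over 40 N, if the wrist force passes 120 N, or if a joint passes its speed limit or range.

## Working session

There is one attempt and no reset: what is moved stays moved. The work goes in short steps, Python scripts to look and compute and a tool call to move; the robot and the scene stay as the last step left them, time stands still between calls to the robot, and variables do not carry over. Pictures are saved under pics/ and viewed, and the job is handed in when it is done.

Besides the shell and the picture viewer there is one more tool, called after "Request:" as name(argument=value, ...) on one line, values as JSON. send_rows: Moves the arm, as the interface text tells. Its arguments: {"type":"object","properties":{"commands":{"type":"array"},"grip_force":{"type":"number"}},"required":["commands"]}

```bash
ls; mkdir -p pics
cat > h.py <<'E'
from bench import r
import numpy as np, cv2
from scipy.spatial.transform import Rotation as R
def towld(c,p):
    E=np.array(c['extrinsics']); return (np.linalg.inv(E)@np.append(p,1))[:3]
def cloud(c):
    z=c['z_map']; K=np.array([[c['fx'],0,c['cx']],[0,c['fy'],c['cy']],[0,0,1]],float)
    v,u=np.mgrid[0:480,0:640]
    n=cv2.undistortPoints(np.stack([u.ravel(),v.ravel()],1).astype(np.float32)[:,None],K,np.array(c['dist_coeffs'],float))[:,0]
    P=np.concatenate([n*z.ravel()[:,None],z.ravel()[:,None],np.ones((n.shape[0],1))],1)
    W=(np.linalg.inv(np.array(c['extrinsics']))@P.T).T[:,:3]
    W[z.ravel()==0]=np.nan
    return W.reshape(480,640,3)
def proj(c,p):
    K=np.array([[c['fx'],0,c['cx']],[0,c['fy'],c['cy']],[0,0,1]],float)
    E=np.array(c['extrinsics']); return cv2.projectPoints(np.array(p,float).reshape(-1,1,3),cv2.Rodrigues(E[:3,:3])[0],E[:3,3],K,np.array(c['dist_coeffs'],float))[0][:,0]
def save(c,n): cv2.imwrite('pics/'+n,c['img'][:,:,::-1])
E
python3 - <<'E'
from h import *
print(r.read_state())
for n in ['scene','top']:
    c=r.camera(n); save(c,n+'0.png')
    np.savez('/tmp/'+n+'0.npz',W=cloud(c),img=c['img'])
    E=np.array(c['extrinsics']); print(n,np.linalg.inv(E)[:3,3].round())
    for t in ['pot_large','pot_medium','pot_small','pinwheel','pinwheel_grip','holder','holder_socket','holder_mouth','tackle_box','marble_jar','bracelet_mold']:
        for d in r.pinpoint(c,t)[:3]: 
            w=towld(c,d['centre']); print(t,round(d['conf'],2),w.round(1),proj(c,w).round()[0])
E
```

```text
pics
{'t': 0.0, 'joints': array([-1.38033075e+00,  3.79418471e-01,  1.73480717e+00, -2.04182398e-05,
        1.02848475e+00, -3.33015124e-02]), 'joint_velocities': array([ 0.00048326, -0.00160752,  0.0016575 ,  0.00035677, -0.00216138,
        0.00015668]), 'effort': array([-1.38915126e-03, -7.63728547e+01, -4.34376884e+01,  6.50125276e-02,
        4.24986659e-02, -1.15051880e-04]), 'eef_pos': array([ 155.24968058, -682.17366759,  238.26823765]), 'orientation': array([-3.12084223e+00, -3.50651855e-01,  1.65146285e-04]), 'force': array([ 0.75561314, -0.0322796 , -0.28458999]), 'ft_torque': array([-0.00301484, -0.03341428, -0.00579371]), 'opening': 1.0042935181739847}
scene [1007.  505.  885.]
pot_large 0.94 [ 484.  -306.3    0.8] [295. 176.]
pot_large 0.68 [ 646.9 -190.9   -6. ] [269. 230.]
pot_medium 0.63 [ 650.2 -193.5   -2.5] [267. 229.]
pot_small 0.71 [475.1  49.5  -3.6] [385. 256.]
pot_small 0.68 [ 5.801e+02 -1.000e-01 -9.000e-01] [337. 264.]
pot_small 0.63 [ 668.3 -377.2   -1.7] [224. 191.]
pinwheel 0.61 [449.8 250.8  34. ] [460. 298.]
pinwheel_grip 0.61 [533.  240.7 104. ] [434
[... 356 characters left out ...]
 [ 484.2 -302.8    1.7] [427. 274.]
pot_medium 0.94 [ 6.556e+02 -1.960e+02 -2.000e-01] [384. 204.]
pot_small 0.67 [477.2  49.9  -1.2] [282. 274.]
pot_small 0.61 [453.7 247.7  -3.4] [201. 282.]
pot_small 0.58 [579.   -2.5  -2.1] [305. 233.]
pinwheel_grip 0.98 [532.4 238.3 104.1] [198. 245.]
pinwheel_grip 0.18 [492.6 248.9  73.2] [196. 264.]
holder 0.6 [453.7 250.1  -2.1] [200. 282.]
holder_socket 0.9 [446.8 243.7  30.1] [200. 284.]
holder_socket 0.25 [534.2 238.2 103.4] [199. 245.]
holder_mouth 0.96 [490.5 248.9  75. ] [195. 265.]
tackle_box 0.92 [8.010e+02 1.014e+02 8.000e-01] [265. 144.]
marble_jar 0.74 [ 668.1 -380.     0.9] [457. 200.]
bracelet_mold 0.56 [ 409.  -110.6    0.5] [348. 304.]
```

View pics/scene0.png

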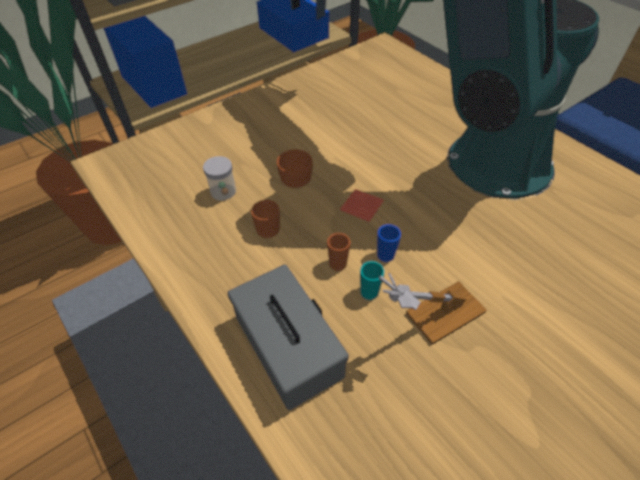

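View pics/top0.png

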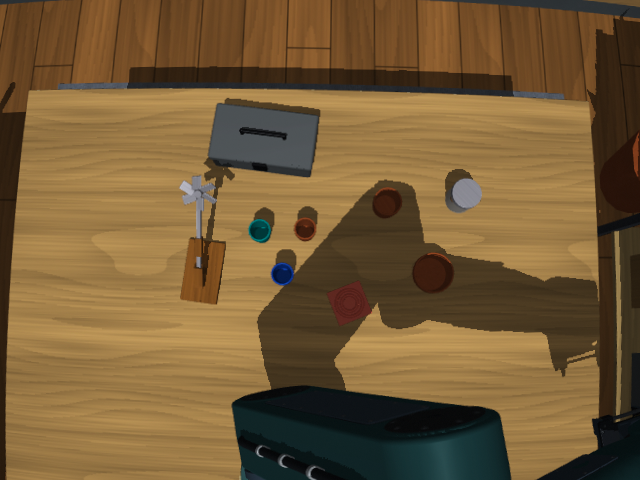

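The scene view shows the jar at (220,178), the large pot at (295,168), the medium pot at (266,218) and the terracotta small pot at (339,250). The blue look-alike is at (388,242), the turquoise one at (372,280), and the pinwheel and holder are near (445,297). The top view agrees. Next I'll measure the pots and the pinwheel head.

Run:
```python
from h import *
from scipy.optimize import least_squares
for n in ['scene','top']:
    D=np.load(f'/tmp/{n}0.npz'); W=D['W']; 
    for nm,(x,y,h,ro) in dict(large=(484,-304,60,48),medium=(655,-195,72,34),small=(579,-1,84,26)).items():
        m=(np.hypot(W[...,0]-x,W[...,1]-y)<ro+12)&(W[...,2]>h-6)&(W[...,2]<h+6)
        P=W[m]
        f=least_squares(lambda q:np.clip(np.hypot(P[:,0]-q[0],P[:,1]-q[1])-(ro-2),-6,6),[x,y])
        print(n,nm,len(P),f.x.round(1),np.median(P[:,2]).round(1),np.abs(f.fun).mean().round(2))
    # pinwheel
    m=(W[...,2]>40)&(W[...,0]>440)&(W[...,0]<700)&(W[...,1]>170)&(W[...,1]<300)
    P=W[m]; print(len(P),P.min(0).round(),P.max(0).round())
    hd=P[P[:,0]>570]; print('head',len(hd),hd.mean(0).round(1),hd.min(0).round(),hd.max(0).round())
    np.save(f'/tmp/pw_{n}.npy',P)
a=np.load('/tmp/top0.npz')['img'][160:290,170:235]
b=np.load('/tmp/scene0.npz')['img'][265:330,370:470]
cv2.imwrite('pics/za.png',cv2.resize(a[:70,:,::-1],None,fx=8,fy=8,interpolation=cv2.INTER_CUBIC))
cv2.imwrite('pics/zb.png',cv2.resize(b[:,:,::-1],None,fx=8,fy=8,interpolation=cv2.INTER_CUBIC))
```

```text
scene large 156 [ 484.1 -303.7] 56.7 1.62
scene medium 155 [ 648.9 -193. ] 69.0 1.43
scene small 109 [579.5   1.9] 80.3 1.23
1101 [448. 191.  40.] [666. 269. 236.]
head 682 [630.8 236.3 202.3] [570. 191. 136.] [666. 269. 236.]
top large 226 [ 483.5 -306.5] 59.5 1.2
top medium 162 [ 649.7 -195.1] 71.5 1.2
top small 108 [580.   -1.9] 83.9 1.1
1227 [440. 186.  40.] [667. 265. 242.]
head 752 [629.4 227.8 205.5] [570. 186. 144.] [667. 265. 242.]
```

View pics/za.png

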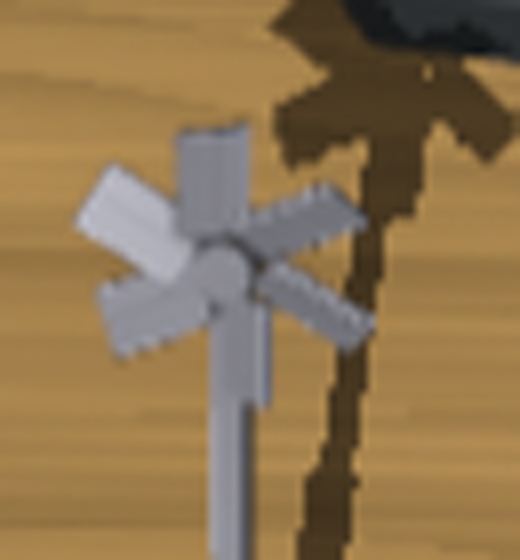

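View pics/zb.png

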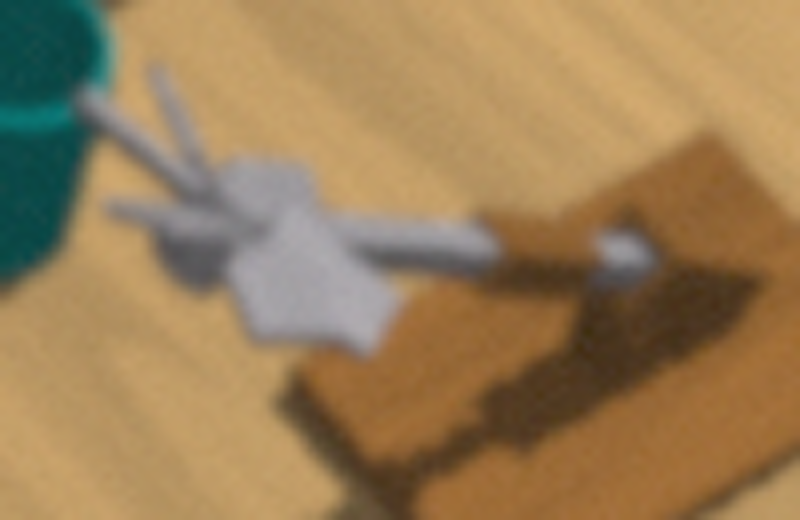

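```bash
cat > cmd.py <<'E'
# commanded pose bookkeeping: python3 cmd.py  -> prints; used as module
import json,os,numpy as np
from scipy.spatial.transform import Rotation as R
F='cmd.json'
if not os.path.exists(F):
    json.dump(dict(p=[155.35,-682.557,238.932],rv=[-3.12084223,-0.350651855,0.0]),open(F,'w'))
def get():
    d=json.load(open(F)); return np.array(d['p']),R.from_rotvec(d['rv'])
def apply(shift_m,turn):   # after having sent a call, record last row
    p,q=get(); p=p+q.apply(np.array(shift_m)*1000); q=q*R.from_euler('z',turn,degrees=True)
    json.dump(dict(p=p.tolist(),rv=q.as_rotvec().tolist()),open(F,'w')); return p
def to(t):
    p,q=get(); return (q.inv().apply(np.array(t)-p)/1000).round(4)
def yaw():
    p,q=get(); y=q.as_matrix()[:,1]; return np.degrees(np.arctan2(y[1],y[0]))
E
python3 - <<'E'
from cmd import *
import sys
p,q=get(); print(q.as_matrix().round(3)); print(yaw())
print(to([649.5,-194.5,250]), np.linalg.norm(to([649.5,-194.5,250])))
E
```

```text
[[ 0.975  0.222 -0.   ]
 [ 0.222 -0.975  0.001]
 [ 0.    -0.001 -1.   ]]
-77.17848192589514
[ 0.5901 -0.3662 -0.0106] 0.6945738333683468
```

Request:
send_rows(commands=[[0.033,-0.02,0,1.28,1],[0.066,-0.041,0,2.56,1],[0.098,-0.061,0,3.84,1],[0.131,-0.081,0,5.12,1],[0.164,-0.102,0,6.4,1],[0.197,-0.122,0,7.68,1],[0.229,-0.142,0,8.96,1],[0.262,-0.163,0,10.24,1],[0.295,-0.183,0,11.52,1],[0.328,-0.203,0,12.8,1]], grip_force=20)

```text
t: 2.03
eef_pos: [431.2, -410.3, 239.2]
orientation: [3.141, -0.001, 0.0]
force: [-0.2, -0.8, 0.2]
opening: 0.999
```

Run:
```python
from cmd import *
print(apply([0.328,-0.203,0],12.8)); print(yaw(),to([649.5,-194.5,180]))
from bench import r
s=r.read_state(); print(s['t'],s['eef_pos'],s['orientation'],s['joints'])
```

```text
[ 430.1230233  -411.83072625  239.19726883]
-89.97848978712805 [ 0.2195 -0.2172  0.0594]
2.0333 [ 431.20129727 -410.34539888  239.17099897] [ 3.14128987e+00 -1.35832918e-03  4.64452379e-04] [-7.99774357e-01  2.16046339e-01  1.95055916e+00  1.36322335e-06
  9.74564163e-01  7.71886027e-01]
```

Request:
send_rows(commands=[[0.027,-0.027,0,0,1],[0.055,-0.054,0,0,1],[0.082,-0.081,0,0,1],[0.11,-0.108,0.0,0,1],[0.137,-0.136,0.01,0,1],[0.164,-0.163,0.02,0,1],[0.192,-0.19,0.035,0,1],[0.2195,-0.2172,0.05,0,1],[0.2195,-0.2172,0.07,0,1],[0.2195,-0.2172,0.09,0,1]])

```text
t: 2.87
eef_pos: [651.1, -192.8, 148.3]
orientation: [3.141, 0.005, 0.001]
force: [-0.2, -0.4, -0.2]
opening: 0.999
```

Run:
```python
from cmd import *
print(apply([0.2195,-0.2172,0.09],0))
from h import *
s=r.read_state(); print(s['t'],s['eef_pos'])
c=r.camera('scene'); cv2.imwrite('pics/s1.png',cv2.resize(c['img'][120:320,160:420,::-1],None,fx=3,fy=3))
```

```text
[ 649.53028035 -194.44890217  149.4103649 ]
2.8667 [ 651.0611924  -192.80434356  148.26235297]
```

View pics/s1.png

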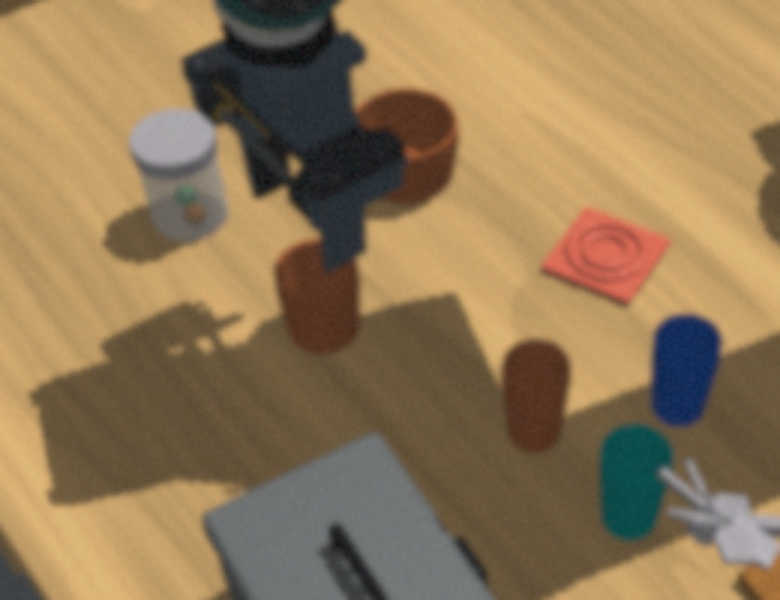

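The gripper is straddling the medium pot at crop (318,295), as intended. Descending to it now.

Request:
send_rows(commands=[[0,0,0.015,0,1],[0,0,0.03,0,1],[0,0,0.045,0,1],[0,0,0.06,0,1],[0,0,0.067,0,1],[0,0,0.067,0,1],[0,0,0.067,0,0.5],[0,0,0.067,0,0.5],[0,0,0.067,0,0.5],[0,0,0.067,0,0.5]])

```text
t: 3.75
eef_pos: [650.0, -194.7, 82.8]
orientation: [3.141, 0.001, 0.002]
force: [-1.1, -2.1, 2.8]
opening: 0.75
```

Run:
```python
from cmd import *
print(apply([0,0,0.067],0))
from h import *
s=r.read_state(); print(s['t'],s['eef_pos'],s['opening']*91)
```

```text
[ 649.52195468 -194.37480271   82.4104064 ]
3.75 [ 649.99189684 -194.73464891   82.78172261] 68.28477044361144
```

Request:
send_rows(commands=[[0,0,0,0,0.5],[0,0,-0.015,0,0.5],[0,0,-0.035,0,0.5],[0,0,-0.06,0,0.5],[0,0,-0.085,0,0.5],[-0.02,0.013,-0.1,0,0.5],[-0.045,0.03,-0.105,0,0.5],[-0.075,0.05,-0.105,0,0.5],[-0.105,0.07,-0.105,0,0.5],[-0.13,0.087,-0.105,0,0.5]])

```text
t: 4.58
eef_pos: [517.7, -282.2, 188.0]
orientation: [3.141, 0.001, 0.0]
force: [-0.3, -1.2, -1.8]
opening: 0.746
```

Request:
send_rows(commands=[[-0.02,0.013,0,0,0.5],[-0.03,0.02,0,0,0.5],[-0.0355,0.0236,0,0,0.5],[-0.0355,0.0236,0,0,0.5],[-0.0355,0.0236,0.01,0,0.5],[-0.0355,0.0236,0.025,0,0.5],[-0.0355,0.0236,0.025,0,0.5],[-0.0355,0.0236,0.025,0,0.5],[-0.0355,0.0236,0.025,0,0.5],[-0.0355,0.0236,0.025,0,0.5]])

```text
t: 5.42
eef_pos: [484.7, -305.1, 162.4]
orientation: [3.141, 0.001, 0.001]
force: [-0.4, 0.4, -1.5]
opening: 0.746
```

Run:
```python
from cmd import *
apply([-0.13,0.087,-0.105],0);print(apply([-0.0355,0.0236,0.025],0))
from h import *
s=r.read_state(); print(s['t'],s['eef_pos'],s['opening']*91)
c=r.camera('scene'); cv2.imwrite('pics/s2.png',cv2.resize(c['img'][90:290,160:420,::-1],None,fx=3,fy=3))
W=cloud(c)
# pot_large rim refit with visible pts
```

```text
[ 484.07343059 -305.12535959  162.30852922]
5.4167 [ 484.71497646 -305.11326792  162.38905716] 67.92295029841385
```

View pics/s2.png

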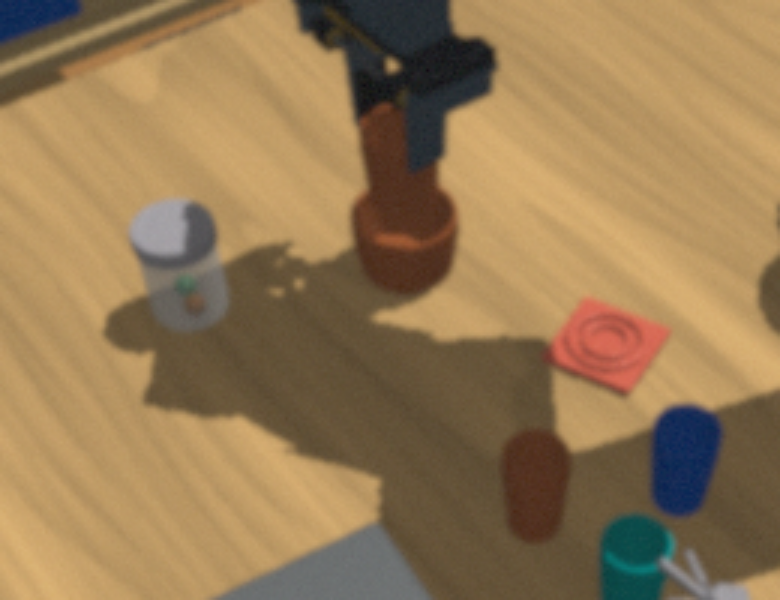

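The medium pot, at crop (400,150), is centred above the large one at (405,240). Lowering 72 mm.

Request:
send_rows(commands=[[0,0,0.008,0,0.5],[0,0,0.018,0,0.5],[0,0,0.028,0,0.5],[0,0,0.038,0,0.5],[0,0,0.048,0,0.5],[0,0,0.057,0,0.5],[0,0,0.064,0,0.5],[0,0,0.068,0,0.5],[0,0,0.071,0,0.5],[0,0,0.073,0,0.5]])

```text
t: 6.3
eef_pos: [484.3, -305.2, 89.6]
orientation: [-3.141, -0.0, 0.001]
force: [-7.2, 8.5, 27.0]
opening: 0.752
```

Request:
send_rows(commands=[[0,0,0,0,0.5],[0,0,0,0,0.8],[0,0,0,0,0.9],[0,0,0,0,1],[0,0,0,0,1],[0,0,-0.01,0,1],[0,0,-0.03,0,1],[0,0,-0.06,0,1],[0,0,-0.09,0,1],[0,0,-0.12,0,1]])

```text
t: 7.13
eef_pos: [483.9, -305.1, 210.9]
orientation: [-3.142, -0.001, 0.0]
force: [0.7, 0.4, 0.0]
opening: 0.998
```

Run:
```python
from cmd import *
apply([0,0,.073],0);print(apply([0,0,-.12],0), to([580,-0.5,155]))
from h import *
s=r.read_state(); print(s['t'],s['eef_pos'],s['opening']*91)
```

```text
[ 484.07927099 -305.17733981  209.30850011] [ 0.096  -0.3046  0.0546]
7.1333 [ 483.8774684  -305.08843313  210.89391048] 90.85358759137229
```

Request:
send_rows(commands=[[0.01,-0.032,0,0,1],[0.02,-0.065,0,0,1],[0.031,-0.1,0,0,1],[0.042,-0.134,0,0,1],[0.053,-0.168,0,0,1],[0.064,-0.203,0.01,0,1],[0.075,-0.238,0.02,0,1],[0.085,-0.27,0.035,0,1],[0.093,-0.295,0.045,0,1],[0.096,-0.3046,0.0546,0,1]])

```text
t: 7.97
eef_pos: [580.7, 2.2, 154.4]
orientation: [-3.141, -0.004, -0.001]
force: [-0.3, -1.1, 0.5]
opening: 1.001
```

Run:
```python
from cmd import *
print(apply([.096,-.3046,0.0546],0))
from h import *
s=r.read_state(); print(s['t'],s['eef_pos'])
c=r.camera('scene'); cv2.imwrite('pics/s3.png',cv2.resize(c['img'][120:320,200:460,::-1],None,fx=3,fy=3))
from scipy.optimize import least_squares
W=cloud(c)
for nm,(x,y,h,ro) in dict(large=(484,-304,60,48),medium=(484,-305,80,34)).items():
        m=(np.hypot(W[...,0]-x,W[...,1]-y)<ro+12)&(W[...,2]>h-8)&(W[...,2]<h+4)
        P=W[m]
        f=least_squares(lambda q:np.clip(np.hypot(P[:,0]-q[0],P[:,1]-q[1])-(ro-2),-6,6),[x,y])
        print(nm,len(P),f.x.round(1),np.median(P[:,2]).round(1),np.abs(f.fun).mean().round(2))
m=(np.hypot(W[...,0]-484,W[...,1]+305)<40); print(np.nanpercentile(W[...,2][m],[50,90,95,99]))
```

```text
[ 5.79958125e+02 -4.81108187e-01  1.55033535e+02]
7.9667 [580.71380789   2.20341018 154.42391621]
large 261 [ 484.1 -303.9] 56.8 4.21
medium 144 [ 482.7 -302.9] 76.1 1.39
[62.21544921 76.63114329 77.88557179 78.77936164]
```

View pics/s3.png

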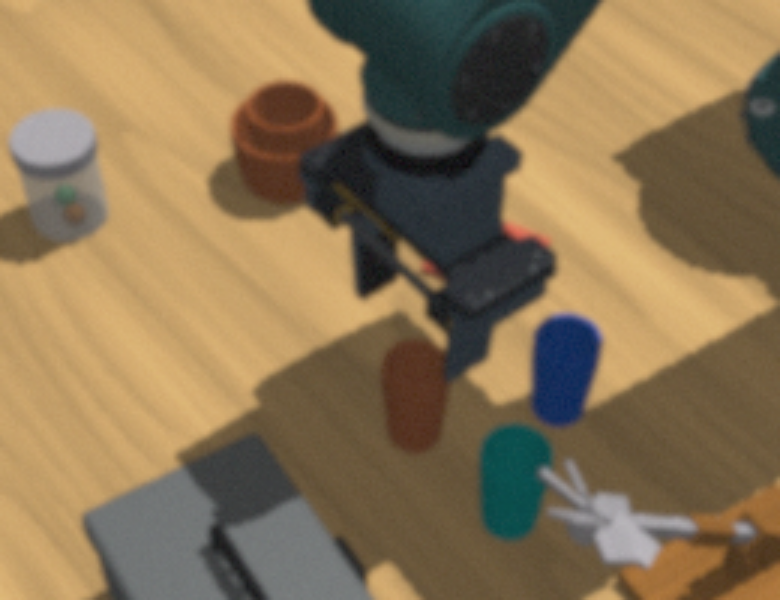

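The medium pot sits flush in the large one at crop (285,140). The gripper is above the terracotta small pot at (415,395).

Request:
send_rows(commands=[[0,0,0,0,1],[0,0,0.012,0,1],[0,0,0.028,0,1],[0,0,0.045,0,1],[0,0,0.057,0,1],[0,0,0.061,0,1],[0,0,0.061,0,1],[0,0,0.061,0,0.3],[0,0,0.061,0,0.3],[0,0,0.061,0,0.3]])

```text
t: 8.85
eef_pos: [580.5, -0.7, 94.2]
orientation: [3.142, 0.001, 0.002]
force: [-0.0, 1.1, 0.1]
opening: 0.816
```

Request:
send_rows(commands=[[0,0,0,0,0.3],[0,0,0,0,0.3],[0,0,0,0,0.3],[0,0,0,0,0.3],[0,0,-0.012,0,0.3],[0,0,-0.03,0,0.3],[0,0,-0.055,0,0.3],[0,0,-0.085,0,0.3],[0,0,-0.11,0,0.3],[0,0,-0.12,0,0.3]])

```text
t: 9.68
eef_pos: [581.2, -0.6, 217.4]
orientation: [3.141, 0.001, 0.007]
force: [0.2, -0.1, -1.2]
opening: 0.564
```

Run:
```python
from cmd import *
apply([0,0,0.061],0);print(apply([0,0,-.12],0),to([484,-305,214]))
from h import *
s=r.read_state(); print(s['t'],s['eef_pos'],s['opening']*91)
```

```text
[ 5.79965456e+02 -5.46359951e-01  2.14033498e+02] [-9.610e-02  3.044e-01 -3.000e-04]
9.6833 [ 5.81220793e+02 -5.59436438e-01  2.17439892e+02] 51.30107560694508
```

Request:
send_rows(commands=[[-0.006,0.02,0,0,0.3],[-0.016,0.05,0,0,0.3],[-0.028,0.09,0,0,0.3],[-0.041,0.128,0,0,0.3],[-0.053,0.167,0,0,0.3],[-0.064,0.205,0,0,0.3],[-0.076,0.242,0,0,0.3],[-0.086,0.273,0,0,0.3],[-0.093,0.295,0,0,0.3],[-0.096,0.3042,0,0,0.3]])

```text
t: 10.52
eef_pos: [482.8, -307.1, 213.0]
orientation: [-3.142, 0.003, 0.001]
force: [-0.7, 0.4, -1.6]
opening: 0.571
```

Request:
send_rows(commands=[[0,0,0,0,0.3],[0,0,0,0,0.3],[0,0,0.007,0,0.3],[0,0,0.02,0,0.3],[0,0,0.028,0,0.3],[0,0,0.03,0,0.3],[0,0,0.03,0,0.3],[0,0,0.03,0,0.3],[0,0,0.03,0,0.3],[0,0,0.03,0,0.3]])

```text
t: 11.35
eef_pos: [484.3, -304.9, 183.7]
orientation: [3.141, 0.001, 0.001]
force: [0.1, 1.0, -1.2]
opening: 0.568
```

Run:
```python
from cmd import *
apply([-0.096,0.3042,0],0);print(apply([0,0,.03],0))
from h import *
s=r.read_state(); print(s['t'],s['eef_pos'],s['opening']*91)
c=r.camera('scene'); cv2.imwrite('pics/s4.png',cv2.resize(c['img'][90:290,160:420,::-1],None,fx=3,fy=3))
```

```text
[ 484.07593967 -304.74902745  183.70895837]
11.35 [ 484.3004802  -304.91207826  183.71555427] 51.73213508367423
```

View pics/s4.png

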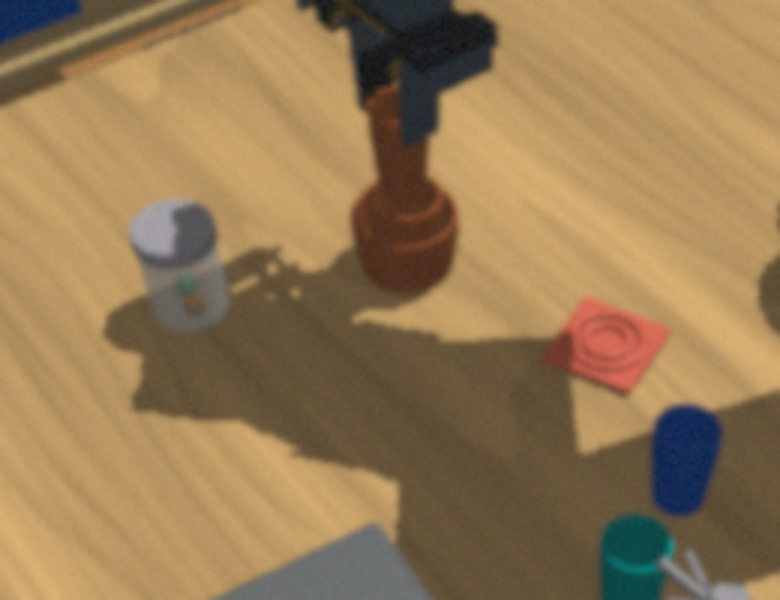

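The small pot, at crop (400,130), is centred over the medium one at (403,205). Lowering it in.

Request:
send_rows(commands=[[0,0,0.008,0,0.3],[0,0,0.018,0,0.3],[0,0,0.028,0,0.3],[0,0,0.038,0,0.3],[0,0,0.048,0,0.3],[0,0,0.058,0,0.3],[0,0,0.065,0,0.3],[0,0,0.069,0,0.3],[0,0,0.072,0,0.3],[0,0,0.074,0,0.3]])

```text
t: 12.23
eef_pos: [484.3, -305.0, 109.3]
orientation: [3.141, 0.001, 0.001]
force: [-1.6, 0.6, 18.8]
opening: 0.571
```

Request:
send_rows(commands=[[0,0,0,0,0.3],[0,0,0,0,0.6],[0,0,0,0,0.8],[0,0,0,0,1],[0,0,0,0,1],[0,0,0,0,1],[0,0,-0.01,0,1],[0,0,-0.03,0,1],[0,0,-0.06,0,1],[0,0,-0.1,0,1]])

```text
t: 13.07
eef_pos: [482.9, -304.0, 209.2]
orientation: [-3.14, -0.001, 0.005]
force: [-0.2, 0.6, 0.1]
opening: 1.001
```

Run:
```python
from cmd import *
apply([0,0,.074],0);print(apply([0,0,-.1],0))
from h import *
s=r.read_state(); print(s['t'],s['eef_pos'],s['opening']*91)
```

```text
[ 484.07917053 -304.77778246  209.70894227]
13.0667 [ 482.90444247 -304.01667438  209.20619848] 91.13396727444822
```

Run:
```python
from h import *
from cmd import *
from scipy.optimize import least_squares
# biases: nested small pot at (484.2,-305), rim z=100
C={}
for n in ['scene','top']:
    c=r.camera(n); W=cloud(c); C[n]=W
    m=(np.hypot(W[...,0]-484,W[...,1]+305)<38)&(W[...,2]>91)&(W[...,2]<108); P=W[m]
    f=least_squares(lambda q:np.clip(np.hypot(P[:,0]-q[0],P[:,1]-q[1])-24,-6,6),[484,-305])
    print(n,len(P),f.x.round(1),np.median(P[:,2]).round(1))
    img=c['img'].astype(int); gray=(img.max(2)-img.min(2)<40)
    m=gray&(W[...,2]>75)&(W[...,0]>480)&(W[...,0]<700)&(W[...,1]>170)&(W[...,1]<290)
    P=W[m]; 
    st=P[(P[:,0]>495)&(P[:,0]<590)]; st=st[np.abs(st[:,1]-np.median(st[:,1]))<10]
    a=np.polyfit(st[:,0],st[:,1],1); b=np.polyfit(st[:,0],st[:,2],1)
    print(' stick n',len(st),'dy/dx',a.round(3),'yaw',np.degrees(np.arctan(a[0])).round(1),'elev',np.degrees(np.arctan(b[0]/np.hypot(1,a[0]))).round(1),'y@600',np.polyval(a,600).round(1),'z@600',np.polyval(b,600).round(1))
    np.save('/tmp/g_%s.npy'%n,P)
    save(c,n+'5.png')
    # perpendicular coordinate of head points
    ya=np.arctan(a[0]); lat=(-(P[:,0])*np.sin(ya)+P[:,1]*np.cos(ya)); fw=P[:,0]*np.cos(ya)+P[:,1]*np.sin(ya)
    lst=np.median(lat[P[:,0]<590]); 
    for lo in range(600,700,10):
        k=(P[:,0]>lo)&(P[:,0]<=lo+10)
        if k.sum()>3: print(lo,k.sum(),'lat',(np.percentile(lat[k],[2,98])-lst).round(1),'z',np.percentile(P[k,2],[2,50,98]).round(1))
    print(s:=None, 'lat range',np.percentile(lat-lst,[0.5,99.5]).round(1))
print(r.read_state()['t'])
```

```text
scene 126 [ 484.  -303.6] 95.6
 stick n 118 dy/dx [-1.26000e-01  3.10407e+02] yaw -7.2 elev 41.5 y@600 234.6 z@600 169.9
600 29 lat [-14.9   2. ] z [173.5 183.3 190.5]
610 70 lat [-40.6  26.9] z [188.7 193.6 201.9]
620 103 lat [-39.3  31.2] z [191.2 197.2 209.1]
630 98 lat [-21.6  30. ] z [202.8 210.  214.8]
640 196 lat [-31.6  35.8] z [196.7 214.7 227. ]
650 56 lat [-31.2  33.3] z [201.5 219.  232.1]
660 29 lat [-6.5 10.7] z [227.8 231.4 235.7]
None lat range [-39.4  36. ]
top 0 [ 484. -305.] nan
 stick n 147 dy/dx [-7.70000e-02  2.76608e+02] yaw -4.4 elev 42.4 y@600 230.4 z@600 174.8
600 42 lat [-14.5   3.2] z [171.2 182.7 193.3]
610 80 lat [-40.4  26.9] z [182.1 196.1 205.1]
620 153 lat [-39.2  30.6] z [192.1 201.3 212.3]
630 121 lat [-21.7  28.4] z [198.4 212.4 220. ]
640 175 lat [-37.2  33.8] z [210.6 219.8 232.1]
650 73 lat [-20.5  31.7] z [213.4 226.5 238.4]
660 24 lat [-8.2  6.3] z [227.1 234.2 241.3]
None lat range [-40.4  33.7]
13.1667
  return _methods._mean(a, axis=axis, dtype=dtype,
  ret = ret.dtype.type(ret / rcount)
```

View pics/top5.png

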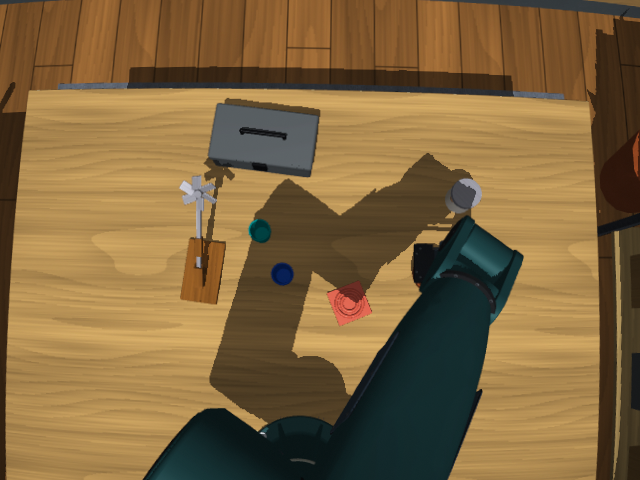

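Run:
```python
from h import *
from cmd import *
for n,b in (('scene',np.array([0.2,-1.6,4.2])),('top',np.array([0.5,1.6,0.3]))):
    P=np.load('/tmp/g_%s.npy'%n)+b
    th=np.radians(-5.5); f=np.array([np.cos(th),np.sin(th),0]); l=np.array([-np.sin(th),np.cos(th),0])
    o=np.array([635,229,204]); d=P-o; F=d@f; L=d@l; Z=d[:,2]
    e=np.radians(42.5); s=F*np.cos(e)+Z*np.sin(e); nrm=-F*np.sin(e)+Z*np.cos(e)
    print(n)
    for nm,k in dict(upL=(s>3)&(L>18),upR=(s>3)&(L<-18),loL=(s<-3)&(s>-40)&(L>18),loR=(s<-3)&(s>-40)&(L<-18),top=(s>25)&(abs(L)<14),stick=(s<-50)).items():
        if k.sum(): print(nm,k.sum(),'L',np.percentile(L[k],[2,50,98]).round(1),'s',np.percentile(s[k],[2,50,98]).round(1),'n',np.percentile(nrm[k],[2,50,98]).round(1))
print(to([651,227.5,330]))
```

```text
scene
upL 99 L [18.1 27.2 37.7] s [ 4.7 16.9 26.6] n [-1.1  5.4  9.8]
upR 48 L [-34.2 -24.1 -18.1] s [ 3.5 25.4 33. ] n [-1.   7.4 10.6]
loL 64 L [18.7 25.7 33.8] s [-25.6 -16.   -9.6] n [ 0.2  5.7 10.1]
loR 12 L [-41.8 -36.2 -21.4] s [-13.   -7.5  -4.3] n [ 3.   8.1 10.4]
top 54 L [-6.5  4.8 11.6] s [26.4 40.7 44.7] n [-0.6  6.2 10.2]
stick 140 L [-4.7  3.4  7.3] s [-187.2  -91.7  -51.8] n [-3.3  3.6  6.1]
top
upL 81 L [18.5 25.8 36.6] s [ 4.8 16.1 26.2] n [-4.8  5.2 11.1]
upR 59 L [-37.7 -27.1 -19. ] s [ 4.6 21.6 32.5] n [-2.5  4.6 10.5]
loL 51 L [18.3 24.4 32.1] s [-24.4 -15.1  -4.3] n [-2.9  3.8  9.6]
loR 40 L [-42.1 -31.5 -19.6] s [-19.1  -8.5  -3.8] n [-1.9  5.   9.8]
top 75 L [-6.5  1.8  9.9] s [26.  35.2 45.3] n [-1.4  4.7 11.6]
stick 182 L [-7.6 -0.9  5. ] s [-193.4  -98.5  -51.8] n [-5.5  2.6  8.6]
[ 0.1671 -0.5323 -0.1197]
```

Both nested pots are seated, with the small rim at about 100 mm. The tool can only turn about its own vertical, so I can't tilt the pinwheel with the arm. I plan to pinch the two upper vane tips, on opposite sides of the head, and draw it out. It should then hang freely like a pendulum, head up.

Request:
send_rows(commands=[[0.009,-0.03,-0.02,0.5,1],[0.02,-0.063,-0.035,1,1],[0.03,-0.097,-0.05,1.5,1],[0.041,-0.13,-0.065,2,1],[0.051,-0.163,-0.08,2.5,1],[0.061,-0.195,-0.095,3,1],[0.072,-0.228,-0.11,3.5,1],[0.082,-0.262,-0.12,4,1],[0.093,-0.298,-0.12,4.5,1],[0.105,-0.333,-0.12,5.5,1]])

```text
t: 14.0
eef_pos: [589.3, 30.1, 330.8]
orientation: [-3.138, 0.151, -0.003]
force: [0.5, -0.7, -0.5]
opening: 1.001
```

Run:
```python
from cmd import *
print(apply([.105,-.333,-.12],5.5),to([652,228.3,280]))
from h import *
s=r.read_state(); print(s['t'],s['eef_pos'],s['joints'].round(2))
```

```text
[588.96905784  28.12870885 330.06416475] [ 0.0436 -0.2052  0.0503]
14.0 [589.27482542  30.12636259 330.83922077] [0.01 0.11 1.9  0.   1.14 1.68]
```

Request:
send_rows(commands=[[0.008,-0.035,0,0,1],[0.015,-0.07,0,0,1],[0.023,-0.108,0,0,1],[0.03,-0.143,0,0,1],[0.037,-0.175,0.0,0,1],[0.042,-0.196,0.01,0,1],[0.0436,-0.2052,0.025,0,1],[0.0436,-0.2052,0.04,0,1],[0.0436,-0.2052,0.05,0,1],[0.0436,-0.2052,0.05,0,1]])

```text
t: 14.83
eef_pos: [650.3, 226.7, 276.0]
orientation: [3.136, -0.151, -0.007]
force: [0.4, -0.2, -0.5]
opening: 1.001
```

Run:
```python
from cmd import *
print(apply([.0436,-.2052,.05],0))
from h import *
s=r.read_state(); print(s['t'],s['eef_pos'])
c=r.camera('scene'); cv2.imwrite('pics/s6.png',cv2.resize(c['img'][200:350,350:550,::-1],None,fx=4,fy=4,interpolation=cv2.INTER_CUBIC))
c=r.camera('top'); cv2.imwrite('pics/t6.png',cv2.resize(c['img'][130:310,120:320,::-1],None,fx=3,fy=3))
```

```text
[651.95454894 228.28398102 280.27767125]
14.8333 [650.33426064 226.70830664 276.0237308 ]
```

View pics/s6.png

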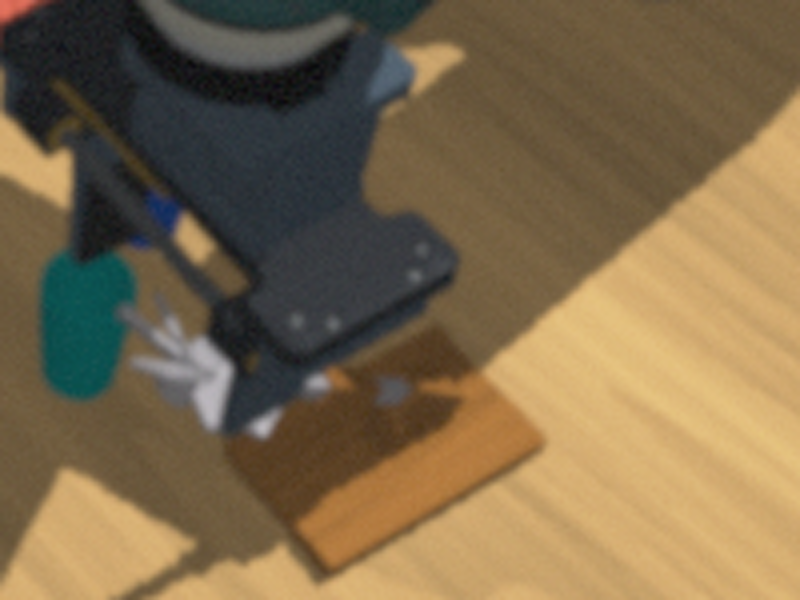

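View pics/t6.png

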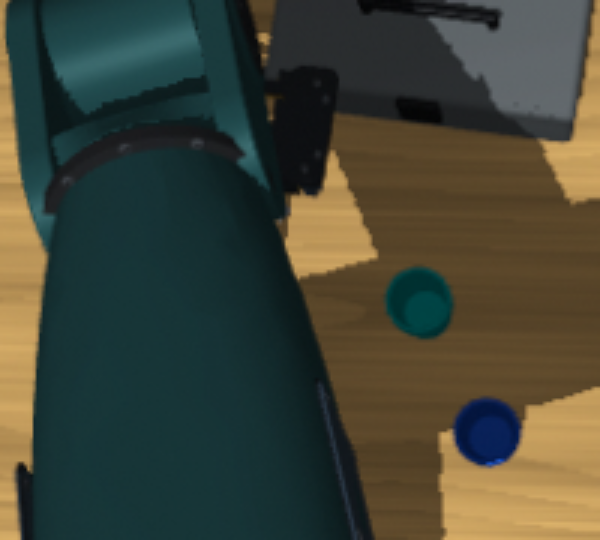

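The scene view shows the fingers poised over the head at crop (200,370). The top view is hidden by the arm. Descending with the jaws open.

Request:
send_rows(commands=[[0,0,0,0,1],[0,0,0,0,1],[0,0,0.008,0,1],[0,0,0.016,0,1],[0,0,0.024,0,1],[0,0,0.032,0,1],[0,0,0.04,0,1],[0,0,0.046,0,1],[0,0,0.05,0,1],[0,0,0.05,0,1]])

```text
t: 15.77
eef_pos: [651.5, 228.3, 228.1]
orientation: [3.138, -0.15, -0.002]
force: [-0.6, -0.8, -0.1]
opening: 1.003
```

Run:
```python
from cmd import *
print(apply([0,0,.05],0))
from h import *
s=r.read_state(); print(s['t'],s['eef_pos'],s['force'])
c=r.camera('scene'); cv2.imwrite('pics/s7.png',cv2.resize(c['img'][200:350,350:550,::-1],None,fx=4,fy=4,interpolation=cv2.INTER_CUBIC))
```

```text
[651.94833575 228.33927912 230.27770221]
15.7667 [651.53717601 228.25320417 228.10959189] [-0.59308988 -0.8120173  -0.07692855]
```

View pics/s7.png

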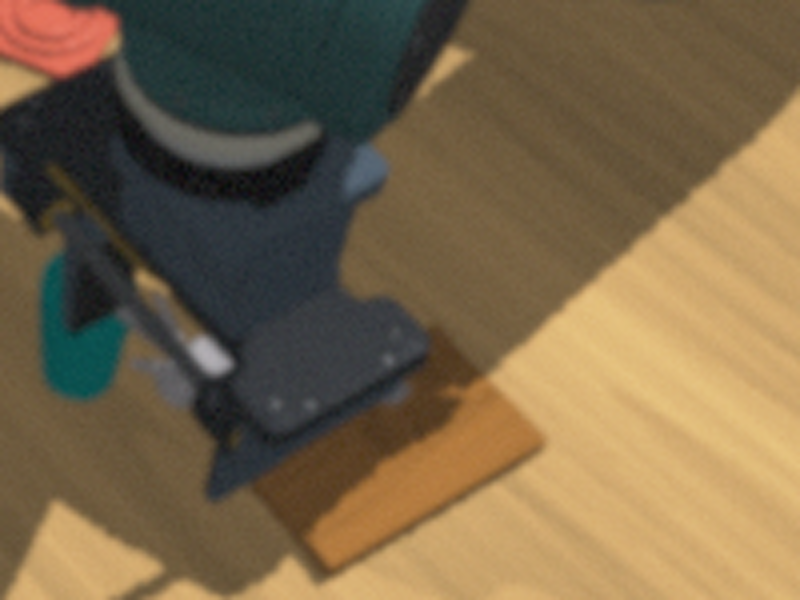

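The head is between the fingers with no contact. Closing.

Request:
send_rows(commands=[[0,0,0,0,0.8],[0,0,0,0,0.7],[0,0,0,0,0.7],[0,0,0,0,0.7],[0,0,0,0,0.7],[0,0,0,0,0.7],[0,0,0,0,0.7],[0,0,0,0,0.7],[0,0,0,0,0.7],[0,0,0,0,0.7]], grip_force=12)

```text
t: 16.65
eef_pos: [652.2, 228.4, 229.6]
orientation: [-3.138, 0.15, -0.001]
force: [2.4, -1.0, 3.0]
opening: 0.848
```

Run:
```python
from h import *
s=r.read_state(); print(s['t'],s['eef_pos'],s['force'],s['ft_torque'],s['opening']*91)
c=r.camera('scene'); cv2.imwrite('pics/s8.png',cv2.resize(c['img'][200:350,350:550,::-1],None,fx=4,fy=4,interpolation=cv2.INTER_CUBIC))
```

```text
16.65 [652.21088652 228.37893916 229.59080221] [ 2.4083072  -1.04753159  2.98354429] [-0.05612345 -0.37983404 -0.03810756] 77.12827734220802
```

View pics/s8.png

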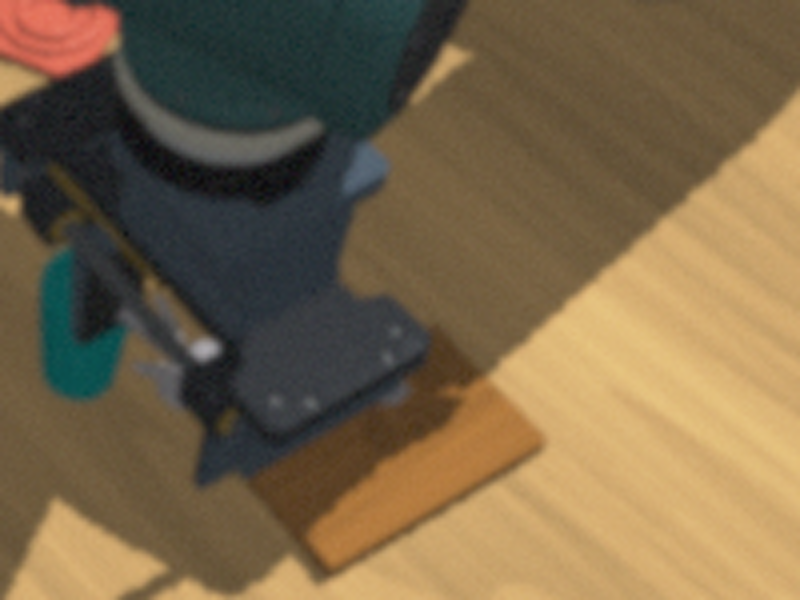

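Request:
send_rows(commands=[[0.002,0,-0.002,0,0.7],[0.004,0,-0.004,0,0.7],[0.006,0,-0.006,0,0.7],[0.008,0,-0.008,0,0.7],[0.01,0,-0.01,0,0.7],[0.012,0,-0.012,0,0.7],[0.014,0,-0.014,0,0.7],[0.016,0,-0.016,0,0.7],[0.018,0,-0.018,0,0.7],[0.018,0,-0.018,0,0.7]])

```text
t: 17.53
eef_pos: [670.4, 226.6, 247.9]
orientation: [-3.138, 0.15, -0.001]
force: [0.3, 0.2, -0.9]
opening: 0.848
```

Run:
```python
from cmd import *
print(apply([0.018,0,-.018],0))
from h import *
s=r.read_state(); print(s['t'],s['eef_pos'],s['force'],s['ft_torque'],s['opening']*91)
c=r.camera('scene'); cv2.imwrite('pics/s9.png',cv2.resize(c['img'][200:350,350:550,::-1],None,fx=4,fy=4,interpolation=cv2.INTER_CUBIC))
```

```text
[669.86835036 226.60087841 248.27356394]
17.5333 [670.39502087 226.61893128 247.87833752] [ 0.32534299  0.20206654 -0.94278142] [0.00081686 0.04908389 0.00970875] 77.14478866243165
```

View pics/s9.png

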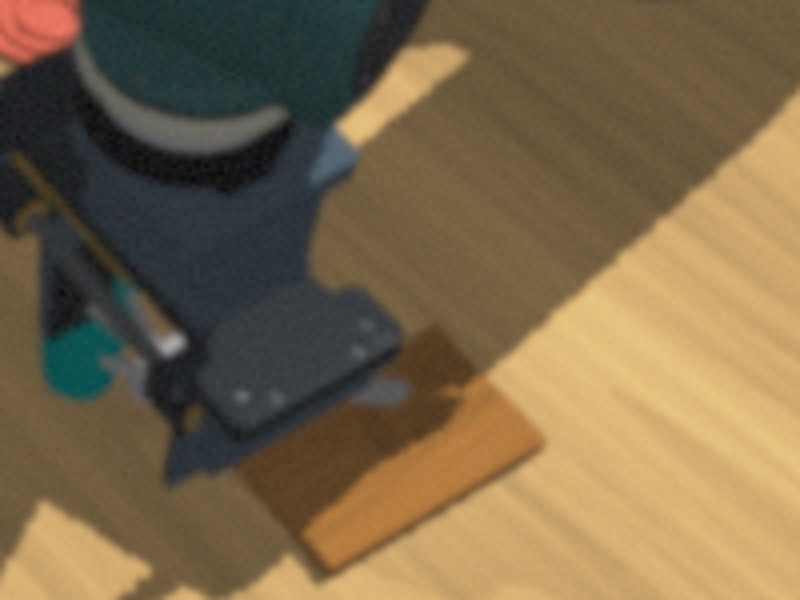

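The force is down to the pinwheel's weight and it's sliding out. Pulling on along the tube and up.

Request:
send_rows(commands=[[0.009,0,-0.009,0,0.7],[0.022,0,-0.022,0,0.7],[0.037,0,-0.037,0,0.7],[0.052,0,-0.053,0,0.7],[0.065,0,-0.07,0,0.7],[0.075,0,-0.09,0,0.7],[0.08,0,-0.11,0,0.7],[0.08,0,-0.128,0,0.7],[0.08,0,-0.137,0,0.7],[0.08,0,-0.14,0,0.7]])

```text
t: 18.42
eef_pos: [750.2, 219.0, 389.6]
orientation: [-3.137, 0.15, -0.004]
force: [-1.0, 0.5, -1.4]
opening: 0.837
```

Run:
```python
from cmd import *
print(apply([0.08,0,-.14],0))
from h import *
s=r.read_state(); print(s['t'],s['eef_pos'],s['force'],s['ft_torque'],s['opening']*91)
c=r.camera('scene'); save(c,'s10.png')
c=r.camera('top'); save(c,'t10.png')
```

```text
[749.52031555 218.80829531 388.25513448]
18.4167 [750.23030923 218.98923176 389.58998655] [-0.96184285  0.5011901  -1.39207256] [-0.02194336  0.00644407 -0.03164292] 76.1491925738834
```

View pics/s10.png

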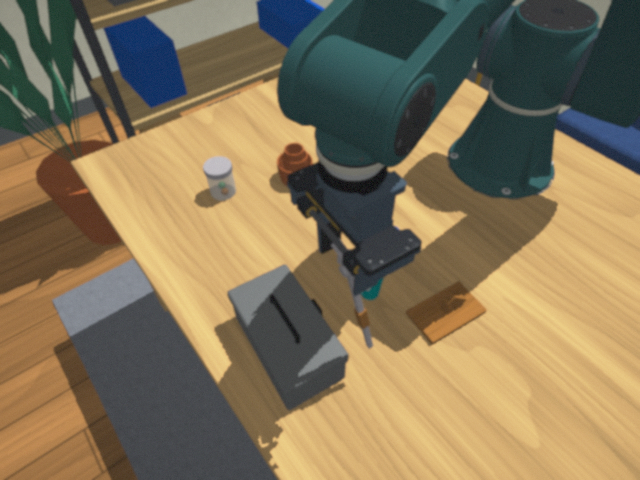

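It hangs head-up, with the foot at pixel (369,344). I'll hold to let any swing settle, then measure the tilt.

Request:
send_rows(commands=[[0,0,0,0,0.7],[0,0,0,0,0.7],[0,0,0,0,0.7],[0,0,0,0,0.7],[0,0,0,0,0.7],[0,0,0,0,0.7],[0,0,0,0,0.7],[0,0,0,0,0.7],[0,0,0,0,0.7],[0,0,0,0,0.7]])

```text
t: 19.35
eef_pos: [749.5, 219.0, 387.3]
orientation: [-3.138, 0.15, 0.0]
force: [0.4, -0.1, -1.0]
opening: 0.835
```

```bash
cat > pw.py <<'E'
from h import *
def stick(name,tag,b=(0.2,-1.6,0)):
    s=r.read_state(); e=s['eef_pos']
    c=r.camera(name); W=cloud(c); img=c['img'].astype(int)
    d=np.hypot(W[...,0]-e[0],W[...,1]-e[1])
    z=W[...,2]
    m=(d<90)&(z<e[2]-60)&(z>e[2]-300)&(z>40)
    sat=img.max(2)-img.min(2)
    mm=m&(sat<40)&(img.max(2)>60)
    P=W[mm]
    print(tag,'t',round(s['t'],2),'tcp',e.round(1),'n',len(P))
    a=cv2.resize(img.astype(np.uint8)[:,:,::-1],None,fx=1,fy=1)
    uv=np.argwhere(mm); 
    if len(uv):
        v0,u0=uv.min(0);v1,u1=uv.max(0); print('px u',u0,u1,'v',v0,v1)
    return c,W,P,mm
def line(P):
    vx,vy,vz,x,y,z=cv2.fitLine(P.astype(np.float32),cv2.DIST_HUBER,0,.01,.01).ravel()
    v=np.array([vx,vy,vz]); v*=np.sign(vz); o=np.array([x,y,z]); return o,v
E
python3 - <<'E'
from pw import *
c,W,P,mm=stick('scene','a'); o,v=line(P); print(o,v,'tiltx',v[0]/v[2],'tilty',v[1]/v[2],'zr',P[:,2].min(),P[:,2].max())
g=r.pinpoint(c,'pinwheel')+r.pinpoint(c,'pinwheel_grip')
for d in g: print(d['conf'],towld(c,d['centre']).round(1))
im=c['img'].copy(); im[mm]=[255,0,0]
cv2.imwrite('pics/s11.png',np.hstack([cv2.resize(i[220:370,290:430,::-1],None,fx=2.8,fy=2.8) for i in (c['img'],im)]))
s=r.read_state(); print(s['t'],s['force'],s['opening']*91)
E
```

```text
a t 19.35 tcp [749.5 219.  387.3] n 2790
px u 292 363 v 282 385
[769.2809  201.63553 148.06618] [-0.23896055  0.25301427  0.9374869 ] tiltx -0.25489482 tilty 0.26988566 zr 87.37664076216765 327.17734070467463
0.88 [726.8 246.3 106.8]
0.63 [737.9 232.6 213.6]
19.5 [ 0.02766259 -0.22161026 -0.73234083] 76.00788297908989
```

View pics/s11.png

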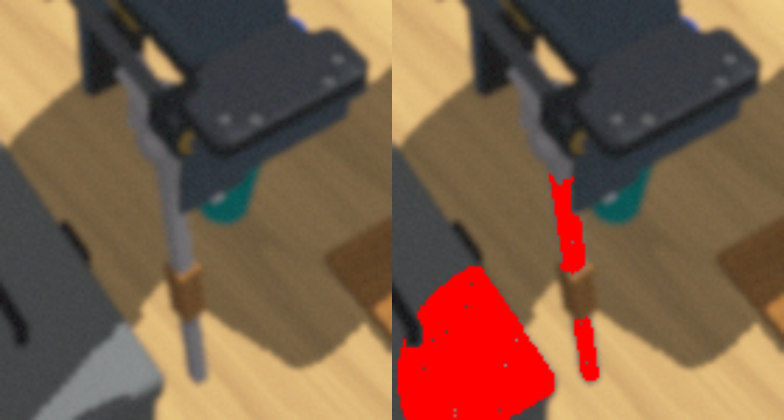

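```bash
cat >> pw.py <<'E'
def tilt(name,tag):
    c,W,P,mm=stick(name,tag)
    g=[towld(c,(r.pinpoint(c,k) or [{'centre':[0,0,0]}])[0]['centre']) for k in ('pinwheel','pinwheel_grip')]
    print('det foot',g[0].round(1),'grip',g[1].round(1))
    e=r.read_state()['eef_pos']; A=g[0]; B=np.array([e[0],e[1],e[2]-27.])
    for it in range(4):
        u=(B-A)/np.linalg.norm(B-A); d=np.linalg.norm(np.cross(P-A,u),axis=1); Q=P[d<(14 if it<2 else 9)]
        o,v=line(Q); A,B=o,o+v*100
    f=o+v*((g[0][2]-o[2])/v[2])
    print('n',len(Q),'tilt x,y',(v[:2]/v[2]).round(3),'angle',np.arccos(v[2]).round(3),'line at foot z',f.round(1),'zr',Q[:,2].min().round(),Q[:,2].max().round())
    return c,f,v
E
python3 - <<'E'
from pw import *
c,f,v=tilt('scene','b')
E
```

```text
b t 19.5 tcp [749.5 219.  387.4] n 2762
px u 292 349 v 286 385
det foot [790.8 251.5 109.8] grip [778.8 237.3 214.1]
n 599 tilt x,y [-0.167 -0.11 ] angle 0.198 line at foot z [794.  251.5 109.8] zr 109.0 327.0
```

The foot moved from x=727 to x=791 between two pictures, so it's still swinging on a nearly frictionless pivot. A firmer grip should damp it.

Request:
send_rows(commands=[[0,0,0,0,0.7],[0,0,0,0,0.7],[0,0,0,0,0.7],[0,0,0,0,0.7],[0,0,0,0,0.7],[0,0,0,0,0.7],[0,0,0,0,0.7],[0,0,0,0,0.7],[0,0,0,0,0.7],[0,0,0,0,0.7]], grip_force=40)

```text
t: 20.48
eef_pos: [749.5, 219.0, 387.4]
orientation: [-3.138, 0.15, -0.0]
force: [-0.1, 0.6, -0.7]
opening: 0.812
```

Run:
```python
from pw import *
for i in range(8):
    c=r.camera('scene'); d=r.pinpoint(c,'pinwheel')
    s=r.read_state()
    if d: print(round(s['t'],3),towld(c,d[0]['centre']).round(1),s['ft_torque'].round(3))
print(s['opening']*91,s['eef_pos'])
save(c,'s12.png')
```

```text
20.583 [747.  247.9 108.6] [ 0.026 -0.026 -0.024]
20.683 [739.5 249.1 106.2] [-0.003  0.035  0.045]
20.783 [737.4 246.9 105.9] [-0.051 -0.044  0.011]
20.883 [740.3 248.5 104.5] [ 0.063 -0.054  0.019]
20.983 [741.5 247.3 104.6] [-0.018 -0.028 -0.007]
21.083 [740.8 248.7 103.7] [0.007 0.023 0.021]
21.183 [738.7 245.8 106.1] [-0.003  0.041 -0.046]
21.283 [737.9 248.6 106.1] [-0.018 -0.014 -0.011]
73.2448375194566 [749.48956066 218.98653432 387.32885819]
```

Run:
```python
from pw import *
c,f,v=tilt('scene','b')
cv2.imwrite('pics/s12.png',cv2.resize(c['img'][220:370,290:430,::-1],None,fx=4,fy=4,interpolation=cv2.INTER_CUBIC))
```

```text
b t 21.28 tcp [749.5 219.  387.3] n 2840
px u 292 357 v 283 385
det foot [742.7 249.1 105.8] grip [748.4 237.5 211.5]
n 436 tilt x,y [ 0.029 -0.099] angle 0.103 line at foot z [742.7 248.8 105.8] zr 108.0 327.0
```

View pics/s12.png

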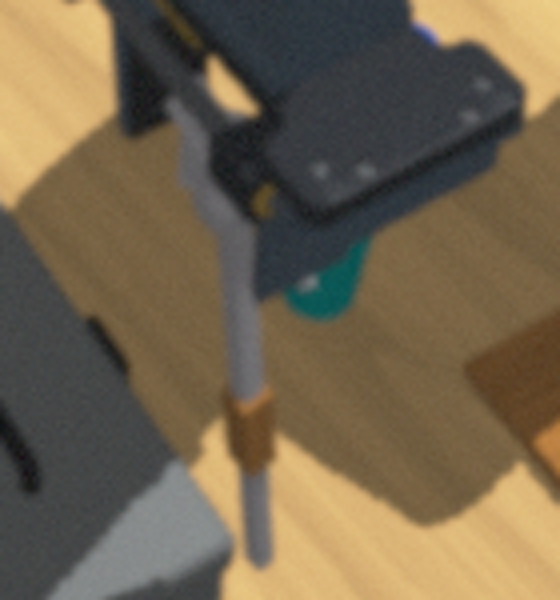

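It has settled: tilt 0.10 rad, foot steady at about (-8,+28,-279) mm from the TCP. I'll lift and carry it smoothly to the pots.

Run:
```python
from cmd import *
p,q=get(); print(p)
T=to([492,-333,448]); print(T)
import numpy as np
# trapezoid 40 rows
v=np.concatenate([np.arange(1,11)-.5,np.full(20,10.),np.arange(10,0,-1)-.5]); s=np.cumsum(v)/v.sum()
z=np.clip(np.cumsum(np.concatenate([[1,2,3,4,5,5,5,5,5,5,5,4,3,2,1],np.zeros(25)]))/55,0,1)
prev=np.zeros(3)
for k in range(4):
    rows=[[round(T[0]*s[i]-prev[0],4),round(T[1]*s[i]-prev[1],4),round(T[2]*z[i]-prev[2],4),0,0.7] for i in range(10*k,10*k+10)]
    print(rows); prev=prev+np.array(rows[-1][:3])
print(prev)
```

```text
[749.52031555 218.80829531 388.25513448]
[-0.2037  0.5738 -0.0603]
[[np.float64(-0.0003), np.float64(0.001), np.float64(-0.0011), 0, 0.7], [np.float64(-0.0014), np.float64(0.0038), np.float64(-0.0033), 0, 0.7], [np.float64(-0.0031), np.float64(0.0086), np.float64(-0.0066), 0, 0.7], [np.float64(-0.0054), np.float64(0.0153), np.float64(-0.011), 0, 0.7], [np.float64(-0.0085), np.float64(0.0239), np.float64(-0.0164), 0, 0.7], [np.float64(-0.0122), np.float64(0.0344), np.float64(-0.0219), 0, 0.7], [np.float64(-0.0166), np.float64(0.0469), np.float64(-0.0274), 0, 0.7], [np.float64(-0.0217), np.float64(0.0612), np.float64(-0.0329), 0, 0.7], [np.float64(-0.0275), np.float64(0.0775), np.float64(-0.0384), 0, 0.7], [np.float64(-0.0339), np.float64(0.0956), np.float64(-0.0439), 0, 0.7]]
[[np.float64(-0.0068), np.float64(0.0192), np.float64(-0.0054), 0, 0.7], [np.float64(-0.0136), np.float64(0.0383), np.float64(-0.0098), 0, 0.7], [np.float64(-0.0204), np.float64(0.0574), np.float64(-0.0131), 0, 0.7], [np.float64(-0.0272), np.float64(0.0765), np.float64(-0.0153), 0, 0.7], [np.float64(-0.034), np.f
[... 1089 characters left out ...]
float64(-0.0064), np.float64(0.0181), np.float64(0.0), 0, 0.7], [np.float64(-0.0122), np.float64(0.0344), np.float64(0.0), 0, 0.7], [np.float64(-0.0173), np.float64(0.0487), np.float64(0.0), 0, 0.7], [np.float64(-0.0217), np.float64(0.0612), np.float64(0.0), 0, 0.7], [np.float64(-0.0254), np.float64(0.0717), np.float64(0.0), 0, 0.7], [np.float64(-0.0285), np.float64(0.0803), np.float64(0.0), 0, 0.7], [np.float64(-0.0308), np.float64(0.087), np.float64(0.0), 0, 0.7], [np.float64(-0.0325), np.float64(0.0918), np.float64(0.0), 0, 0.7], [np.float64(-0.0336), np.float64(0.0946), np.float64(0.0), 0, 0.7], [np.float64(-0.0339), np.float64(0.0956), np.float64(0.0), 0, 0.7]]
[-0.2037  0.5738 -0.0603]
```

The foot could clip the tackle box early on that path, so I'll lift straight up first.

Request:
send_rows(commands=[[0,0,-0.001,0,0.7],[0,0,-0.004,0,0.7],[0,0,-0.01,0,0.7],[0,0,-0.018,0,0.7],[0,0,-0.027,0,0.7],[0,0,-0.036,0,0.7],[-0.001,0,-0.045,0,0.7],[-0.003,0,-0.053,0,0.7],[-0.006,0,-0.058,0,0.7],[-0.01,0,-0.06,0,0.7]])

```text
t: 22.27
eef_pos: [739.4, 220.0, 448.7]
orientation: [-3.138, 0.15, -0.002]
force: [0.8, -0.1, -0.8]
opening: 0.809
```

Request:
send_rows(commands=[[-0.005,0.001,0,0,0.7],[-0.01,0.004,0,0,0.7],[-0.015,0.009,0,0,0.7],[-0.02,0.015,0,0,0.7],[-0.025,0.024,0,0,0.7],[-0.03,0.034,0,0,0.7],[-0.036,0.047,0,0,0.7],[-0.042,0.061,0,0,0.7],[-0.048,0.0775,0,0,0.7],[-0.054,0.0955,0,0,0.7]])

```text
t: 23.1
eef_pos: [675.8, 128.4, 447.4]
orientation: [3.138, -0.15, 0.0]
force: [-0.4, -0.4, -1.9]
opening: 0.806
```

Request:
send_rows(commands=[[-0.006,0.019,0,0,0.7],[-0.012,0.038,0,0,0.7],[-0.018,0.057,0,0,0.7],[-0.024,0.0765,0,0,0.7],[-0.03,0.0955,0,0,0.7],[-0.036,0.115,0,0,0.7],[-0.042,0.134,0,0,0.7],[-0.048,0.153,0,0,0.7],[-0.054,0.172,0,0,0.7],[-0.06,0.191,0,0,0.7]])

```text
t: 23.93
eef_pos: [597.5, -56.3, 447.4]
orientation: [3.138, -0.151, 0.001]
force: [-0.4, -0.2, -0.9]
opening: 0.814
```

Run:
```python
from cmd import *
for a in ([-.01,0,-.06],[-.054,.0955,0],[-.06,.191,0]): p=apply(a,0)
print(p,to([492,-333,448]))
```

```text
[598.74144836 -54.61068152 447.97151679] [-0.0797  0.2873 -0.0003]
```

Request:
send_rows(commands=[[-0.006,0.019,0,0,0.7],[-0.012,0.038,0,0,0.7],[-0.018,0.057,0,0,0.7],[-0.024,0.0765,0,0,0.7],[-0.03,0.0955,0,0,0.7],[-0.0355,0.115,0,0,0.7],[-0.041,0.134,0,0,0.7],[-0.0465,0.153,0,0,0.7],[-0.052,0.172,0,0,0.7],[-0.057,0.191,0,0,0.7]])

```text
t: 24.77
eef_pos: [522.1, -240.7, 447.5]
orientation: [3.138, -0.151, 0.0]
force: [-0.1, 0.1, -0.7]
opening: 0.808
```

Request:
send_rows(commands=[[-0.0045,0.018,0,0,0.7],[-0.0085,0.0345,0,0,0.7],[-0.012,0.049,0,0,0.7],[-0.015,0.0615,0,0,0.7],[-0.0175,0.072,0,0,0.7],[-0.0195,0.081,0,0,0.7],[-0.021,0.0875,0,0,0.7],[-0.022,0.092,0,0,0.7],[-0.0225,0.095,0,0,0.7],[-0.0227,0.0963,0,0,0.7]])

```text
t: 25.6
eef_pos: [491.9, -332.9, 447.3]
orientation: [-3.138, 0.15, 0.0]
force: [0.3, 0.4, -1.6]
opening: 0.809
```

Run:
```python
from cmd import *
for a in ([-.057,.191,0],[-.0227,.0963,0]): p=apply(a,0)
print(p)
from pw import *
for i in range(3):
    c,f,v=tilt('scene','b')
cv2.imwrite('pics/s13.png',cv2.resize(c['img'][60:240,220:420,::-1],None,fx=3,fy=3,interpolation=cv2.INTER_CUBIC))
c=r.camera('top'); cv2.imwrite('pics/t13.png',cv2.resize(c['img'][180:340,330:530,::-1],None,fx=3,fy=3,interpolation=cv2.INTER_CUBIC))
print(r.read_state()['opening']*91)
```

```text
[ 491.97638987 -332.98904902  447.67690771]
b t 25.6 tcp [ 491.9 -332.9  447.3] n 366
px u 275 293 v 36 126
det foot [ 481.  -302.2  165.9] grip [ 490.4 -315.9  270.9]
n 364 tilt x,y [ 0.037 -0.096] angle 0.103 line at foot z [ 482.9 -304.3  165.9] zr 164.0 387.0
b t 25.75 tcp [ 492.1 -332.5  447.3] n 371
px u 275 293 v 36 127
det foot [ 483.3 -306.2  164.3] grip [ 493.6 -314.4  272.7]
n 367 tilt x,y [ 0.028 -0.102] angle 0.105 line at foot z [ 485.  -302.7  164.3] zr 165.0 387.0
b t 25.9 tcp [ 492.1 -332.5  447.4] n 376
px u 275 293 v 35 127
det foot [ 478.7 -302.4  164.6] grip [ 491.2 -313.   272.5]
n 369 tilt x,y [ 0.028 -0.103] angle 0.106 line at foot z [ 484.6 -302.5  164.6] zr 164.0 387.0
73.70141379891142
```

View pics/s13.png

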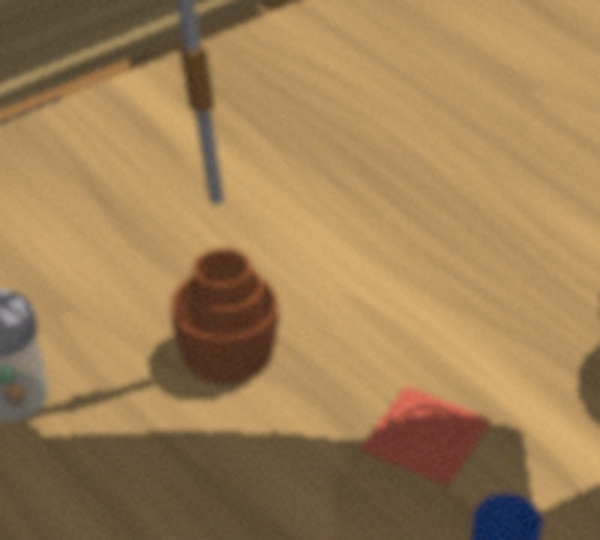

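View pics/t13.png

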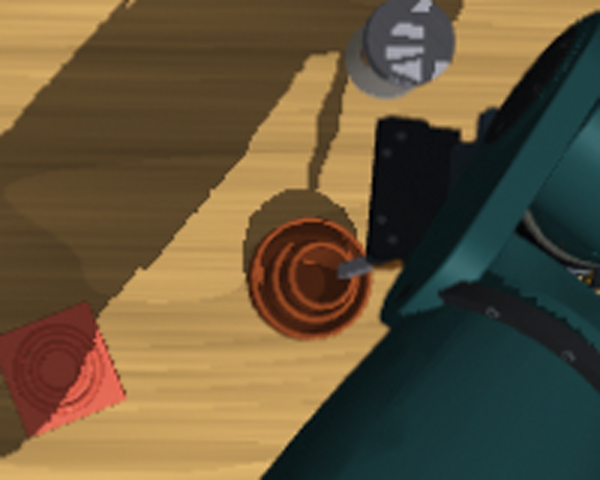

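The scene view shows the foot at crop (216,200) above the nested pots at (222,320). The top view shows the foot tip at crop (340,268). I'll check the offset from the top camera before lowering.

Run:
```python
from pw import *
from scipy.optimize import least_squares
for n in ('top','scene'):
    c=r.camera(n); W=cloud(c)
    m=(np.hypot(W[...,0]-484,W[...,1]+305)<34)&(W[...,2]>90)&(W[...,2]<107); P=W[m]
    f=least_squares(lambda q:np.clip(np.hypot(P[:,0]-q[0],P[:,1]-q[1])-24,-6,6),[484,-305])
    m=(np.hypot(W[...,0]-484,W[...,1]+315)<50)&(W[...,2]>150)&(W[...,2]<330); S=W[m]
    lo=S[S[:,2]<200]
    print(n,'rim',len(P),f.x.round(1),np.median(P[:,2]).round(1),'stick n',len(S),'low',len(lo),lo[:,:2].mean(0).round(1) if len(lo) else '', S[:,2].min().round(1) if len(S) else '')
    if len(lo): print(np.percentile(lo,[5,50,95],axis=0).round(1))
```

```text
top rim 123 [ 483.  -306.1] 99.5 stick n 83 low 28 [ 480.9 -306.9] 169.4
[[ 477.1 -313.1  170.9]
 [ 480.5 -306.3  184.4]
 [ 486.3 -303.6  195.6]]
scene rim 135 [ 484.3 -303.3] 95.4 stick n 415 low 67 [ 485.  -306.6] 160.6
[[ 479.4 -312.6  164.6]
 [ 485.9 -305.9  181.5]
 [ 489.9 -302.2  198.7]]
```

Request:
send_rows(commands=[[0,-0.001,0.002,0,0.7],[0,-0.002,0.006,0,0.7],[0,-0.003,0.012,0,0.7],[0,-0.004,0.018,0,0.7],[0,-0.005,0.025,0,0.7],[0,-0.005,0.032,0,0.7],[0,-0.005,0.039,0,0.7],[0,-0.005,0.046,0,0.7],[0,-0.005,0.051,0,0.7],[0,-0.005,0.053,0,0.7]])

```text
t: 27.03
eef_pos: [492.2, -327.6, 393.2]
orientation: [-3.137, 0.15, 0.001]
force: [1.0, 0.3, -0.8]
opening: 0.81
```

Run:
```python
from cmd import *
p=apply([0,-.005,.053],0)
print(p)
from pw import *
c,f,v=tilt('scene','b')
cv2.imwrite('pics/s14.png',cv2.resize(c['img'][60:240,220:420,::-1],None,fx=3,fy=3,interpolation=cv2.INTER_CUBIC))
c=r.camera('top'); cv2.imwrite('pics/t14.png',cv2.resize(c['img'][220:320,370:500,::-1],None,fx=5,fy=5,interpolation=cv2.INTER_CUBIC))
```

```text
[ 492.44716414 -327.95327546  394.68238577]
b t 27.03 tcp [ 492.2 -327.6  393.2] n 318
px u 278 296 v 61 145
det foot [ 481.  -300.2  110.4] grip [ 491.6 -310.5  218.8]
n 316 tilt x,y [ 0.031 -0.098] angle 0.102 line at foot z [ 484.3 -298.2  110.4] zr 108.0 332.0
```

View pics/s14.png

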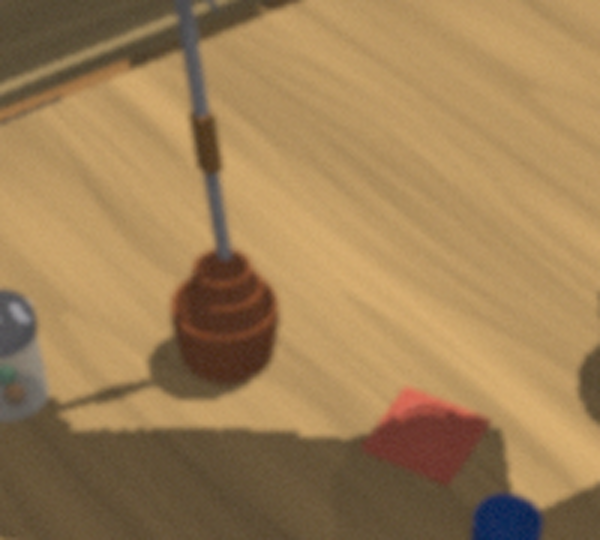

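View pics/t14.png

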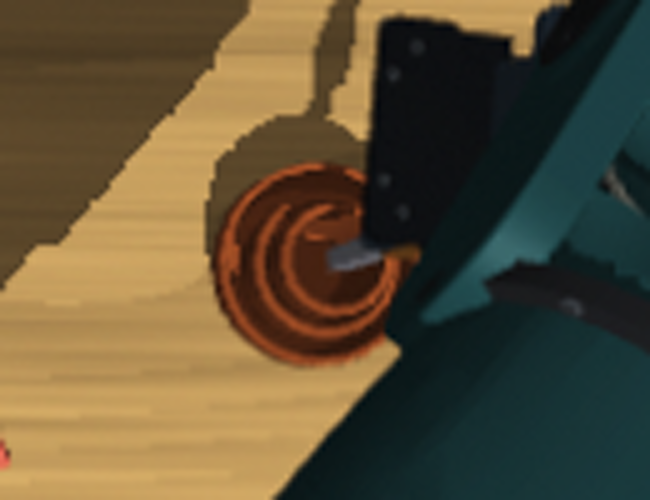

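The foot at top-view crop (340,258) coincides with the small pot's rim centre at about (338,262), just above the rim. Lowering 52 mm.

Request:
send_rows(commands=[[0,0,0.002,0,0.7],[0,0,0.006,0,0.7],[0,0,0.012,0,0.7],[0,0,0.018,0,0.7],[0,0,0.025,0,0.7],[0,0,0.032,0,0.7],[0,0,0.039,0,0.7],[0,0,0.045,0,0.7],[0,0,0.05,0,0.7],[0,0,0.052,0,0.7]])

```text
t: 28.07
eef_pos: [492.2, -327.6, 341.3]
orientation: [-3.137, 0.15, 0.001]
force: [-0.3, 0.0, -1.5]
opening: 0.81
```

Request:
send_rows(commands=[[0,0,0,0,0.7],[0,0,0,0,0.7],[0,0,0,0,0.7],[0,0,0,0,0.7],[0,0,0,0,0.7],[0,0,0,0,0.7],[0,0,0,0,0.7],[0,0,0,0,0.7],[0,0,0,0,0.7],[0,0,0,0,0.7]])

```text
t: 28.9
eef_pos: [492.4, -327.8, 342.3]
orientation: [3.138, -0.15, -0.0]
force: [-0.2, -0.5, -1.4]
opening: 0.809
```

Run:
```python
from cmd import *
p=apply([0,0,.052],0)
print(p)
from pw import *
from scipy.optimize import least_squares
for n in ('top','scene'):
    c=r.camera(n); W=cloud(c)
    b=95 if n=='scene' else 99.5
    m=(np.hypot(W[...,0]-484,W[...,1]+305)<34)&(abs(W[...,2]-b)<5); P=W[m]
    f=least_squares(lambda q:np.clip(np.hypot(P[:,0]-q[0],P[:,1]-q[1])-24,-6,6),[484,-305])
    m=(np.hypot(W[...,0]-484,W[...,1]+315)<50)&(W[...,2]>112)&(W[...,2]<330); S=W[m]
    img=c['img'].astype(int)[m]; S=S[(img.max(1)-img.min(1))<40]
    o,v=line(S); 
    print(n,'rim',len(P),f.x.round(1),np.median(P[:,2]).round(1),'n',len(S),'line v',v.round(3),'ang',np.arccos(v[2]).round(3),'at rim',(o+v*(b-o[2])/v[2])[:2].round(1),'at foot',(o+v*(62-o[2])/v[2])[:2].round(1))
    cv2.imwrite('pics/%s15.png'%n,cv2.resize(c['img'][(220 if n=='top' else 60):(320 if n=='top' else 240),(370 if n=='top' else 220):(500 if n=='top' else 420),::-1],(600,480)))
s=r.read_state(); print(s['t'],s['eef_pos'],s['force'],s['ft_torque'],s['opening']*91,np.abs(s['joint_velocities']).max())
```

```text
[ 492.44070242 -327.89576543  342.68241797]
top rim 68 [ 483.1 -306.3] 99.8 n 7 line v [-0.043 -0.088  0.995] ang 0.098 at rim [ 480.9 -304.1] at foot [ 482.5 -300.8]
scene rim 140 [ 483.8 -303.4] 95.3 n 432 line v [ 0.054 -0.087  0.995] ang 0.102 at rim [ 483.3 -302.8] at foot [ 481.5 -300. ]
29.0 [ 492.43715643 -327.79439537  342.34355333] [ 0.43318695 -0.74699619 -1.04228288] [-0.00602983  0.03523347 -0.01926051] 73.8140823251056 0.001153512183978159
```

View pics/scene15.png

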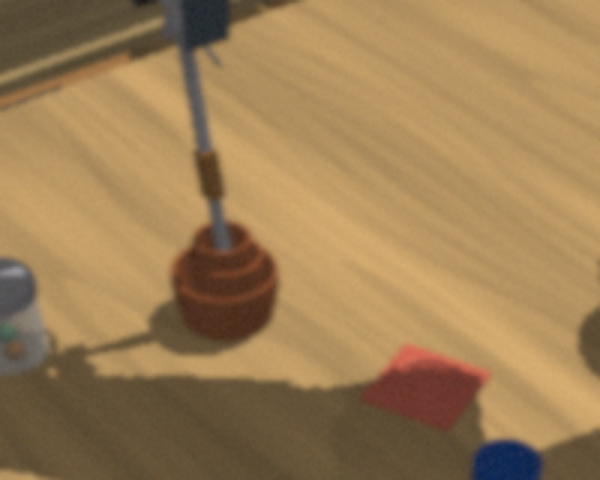

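View pics/top15.png

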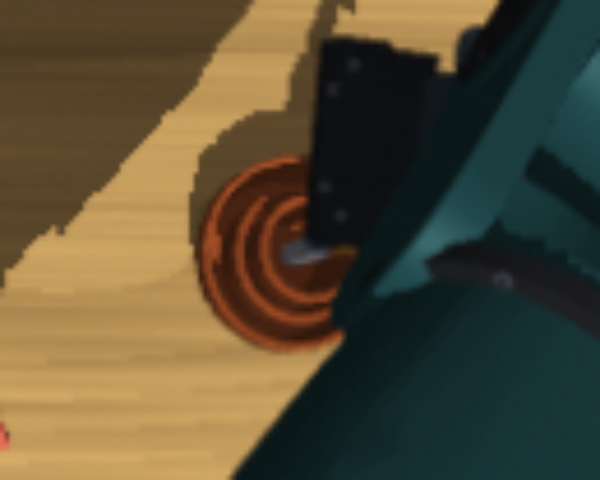

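The foot is inside the small pot, 1–5 mm off its axis, about 38 mm above its floor and clear of the walls. Tilt is 0.10 rad and nothing is moving, so I'm handing in.

Run:
```python
from h import *
print(r.job_done())
s=r.read_state(); print(s['t'],s['eef_pos'],s['force'],s['opening']*91)
```

```text
the job is handed in; nothing more can be done
None
the job is handed in; nothing more can be done
```

The job is handed in. The three pots are nested, and the pinwheel is held upright and still with its foot about halfway down inside the smallest pot. No verdict is reported, so what follows rests on my own measurements.

**Pots:** I set the medium pot into the large one, then the small pot into the medium one. Each was pressed down until the floor pushed back, then let go. In the camera views both sit fully down, with the small rim at about 100 mm as expected.

**Pinwheel:** The tool could only turn about its vertical axis, so I couldn't tilt the pinwheel by the sleeve. I gripped the head by its two upper vane tips, drew it out along the tube and let it swing head-up. It swung more freely than I wanted, so I raised the grip to 40 N, which stopped it.

**Last checks (at 29 s of 72 s):**

| Check | Measured |
|---|---|
| Tilt from vertical | about 0.10 rad (limit 0.2), the same in each check since I raised the grip |
| Foot distance from pot axis | 1–5 mm |
| Foot height | about 38 mm above the small pot's floor and 38 mm below its rim |
| Force on the tool | only about the pinwheel's weight, so no sign of it touching a pot |
| Arm | at rest |

**Disagreements:**
- **Cameras:** they differed by about 3 mm sideways and 4 mm in height. I judged the clearance by comparing pot and stick within the same picture.
- **Last top-view fit:** it had only 7 points on the stick, and its sideways tilt direction differed from the scene view.
- **Early swing readings:** tilt readings taken before the swing stopped reached about 0.2 rad.

I kept clear of the tackle box, jar, mold and the blue and turquoise pots, and saw none of them move in the pictures. I did not measure their positions at the end.

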